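Hold the torch on the uncovered well of the sorting tray

ROBOT

A 6-joint arm with a two-finger parallel gripper is mounted at the origin on a cart in front of the work surface, level with it; the furniture and walls round the work are solid. World frame = base frame: x ahead of the robot, y to its left, z up, the work surface at z = 0. Lengths are in mm, angles in rad, forces in N, time in s.
With the tool pointing down it reaches from about 275 to 850 mm from the base axis. Payload 5.2 kg.
Tool frame: the origin (TCP) lies on the centre line of the jaws, within the pads' length; the fingertips stand 14 mm ahead of it and the grasp point (between the pads) lies 5 mm behind it (env.nose_length is the distance from the TCP to the fingertips, in mm); y points along the fingers, x is the direction in which the jaws open and shut, and the axes are right-handed (so a half turn about y gives the same grasp; the last joint's range is limited). The gripper opens to 85 mm and grips with 20 to 120 N. Pads are 22 mm wide; open, the fingers measure 114 mm over their backs; the gripper's body (76 mm by 85 mm) begins 54 mm behind the grasp point. The pads swing forward as they close: fully open they stand 13 mm farther back than shut.
Start: joints at [-1.453, 0.259, 1.535, -0, 1.348, -0.203], TCP at [173.45, -521.939, 207.31] pointing down, gripper open.
Joint ranges: [-3.14, 3.14], [-0.91, 2.08], [0.19, 2.58], [-1.22, 4.36], [0.22, 2.71], [-3.12, 3.12]. Speed limits (rad/s): [2.57, 2.57, 3.14, 3.14, 3.14, 3.14].

INTERFACE

Orientations are given as a rotation vector (axis times angle).
In Python, from station import env, read_camera, camera_model gives the robot as it stands.
- The arm moves only by the tool send_rows, never from a script. Its argument "rows" is text: rows parted by semicolons, each of 7 numbers parted by spaces: the finger opening in cm, from 0 to 8.54, then the shift along the tool's x, y, z in cm, then the turn, a rotation vector about the tool's x, y, z in rad. In form: grip x y z ax ay az; .... A call has 1 to 8 rows; each row shifts and turns the commanded pose from where the row before left it, along the tool's axes as they then stand; what a row does not reach is not made up. A row lasts 1/10 s, in which the tool goes at most 50 mm and 8.59 degrees, less where a joint would pass 70% of its speed; a pose out of reach is approached as far as the arm can. A call is refused whole if a number of a shift passes 5 or a number of a turn 0.15, either way. A call with a gripper value outside its range is refused whole. The fingers move at their own pace and stop on an object; the grip force is fixed at half the most. Time passes only in rows, so rows that do not move let the fingers close. It gives the time, the measured TCP pose, the force and the opening at its end, in the units of the state.
- env.read_state(): the state, without advancing time (a new reading comes with each control period).
- read_camera(name): name is "scene" or "top"; returns the picture (480x640x3 uint8, blue, green, red); there is no depth.
- camera_model(name): a dict with "fovy" (degrees; the focal length in pixels is half the picture's height over the tangent of half this angle, whatever the lens; pixels are square), "cx", "cy" (the principal point, pixels), "position" and "orientation" of the camera in the world. Camera axes: x right, y down, z forward; pixel columns grow to the right and rows downward; lengths in mm; the calibration is good to about 2 mm. A picture is of the moment at which its call begins. camera_model takes no time and is no camera call.
- env.close_job(): hands the job in, once; it reports no verdict.
The state is a dict: "time": time; "qpos": joint angles; "qvel": joint speeds; "joint_efforts": joint torques, N m; "eef_pos": TCP position; "tool_rot": TCP orientation; "wrist_force": force on the tool from outside, world axes, zero at the start; "moment": the same for the moment, N m; "opening": finger opening in mm.
Only numpy, scipy, OpenCV 4.12 (cv2) and the standard library are available. Lean on these libraries where they do the work, as an engineer would, in place of code of your own. Each camera call takes 0.05 s, during which the arm holds its last target. There are 200 camera calls.

TASK

Draw the torch out of its wooden holder, turn it and hold it up in the air so that its lens points on a slant (about half-way between straight down and level) at the middle of that well of the sorting tray which the flap leaves uncovered, with the lens about 12 cm from the middle of the well. The program finishes while the gripper is still holding the torch steadily there; do not touch the tray or its flap, and do not disturb the loose things lying about.

Things in the scene. Friction and masses are not known exactly. Their poses are not given: they have to be found in the camera images.
- torch_mid (a point): Centre of the torch, on its axis: black with a red tail cap, 137 mm long, 120 g (varies by a third). Head 36 mm across, barrel slimmer, but for contact its whole length acts as a bar 32 (own x) by 35 (own z) mm. Own +y runs from lens to tail. At the start it stands lens down in the holder's pocket, 72 mm of its tail end above the block; grasp it there from above, by either pair of faces
- torch_lens (a point): Middle of the torch's lens face, on the axis, 68.5 mm from torch_mid along the torch's own -y. Axes as torch_mid
- holder: Fixed hardwood block, 90 (x) x 130 (y) x 75 (z) mm, origin at the centre of its underside, with a vertical pocket 38 (x) x 41 (y) mm, 65 mm deep, in the middle of its top for the torch, and a small empty bore on either side. Its yaw varies and the torch turns with it (torch's own x parallel to holder's x). The torch must rise 65 mm straight up to come free
- tray: Fixed grey sheet-metal sorting tray, 98 (x) x 196 (y) x 34 (z) mm, origin at the centre of its underside, with two equal open wells side by side along its y, a divider between them and a few small screws in each. A thin bare steel flap hinged on the divider lies flat over one of the two wells, its top about 40 mm above the bench
- well_left (a point): Middle of the floor of the well on the tray's +y side (left as the robot sees it), 6 mm above the bench; the well is 90 (x) x 92 (y) mm inside and 30 mm deep
- well_right (a point): The same for the well on the tray's -y side (right as the robot sees it)
- flap (a joint): Angle of the flap about the divider, rad: 0 = it lies over the left well, so the right well is uncovered; 3.14 = it lies over the right well, so the left well is uncovered. It swings freely and rests by its weight at one of these two ends
- tape_measure: Loose tape measure, 68 x 80 x 38 mm, origin at the centre of its underside; to be left where it lies
- pliers: Loose pliers lying flat, 188 x 51 x 14 mm, origin at the centre of the underside; to be left where they lie
- parts_cup: Small clear parts cup, 56 mm across and 56 mm high, loose, origin at the centre of its underside; to be left standing
- duct_tape: Small roll of dark tape lying flat, 55 mm across, 19 mm high, loose, origin at the centre of its underside; to be left where it lies
- screwdriver: Loose screwdriver, 28 x 240 x 28 mm, origin at the centre of its underside; to be left where it lies
There are look-alikes about, which are no part of the job. There is more than one size of the part that bears torch_mid; the job needs the larger.

How it is judged:
By the outcome, as a careful person would: the job done as asked, in the order asked, and still so for the second after the job is handed in, while the arm keeps its last pose, push and grip.
It also fails if it takes over 32 s, if anything falls off the work surface, if the arm or the gripper's body presses on something with over 40 N, if the wrist force passes 120 N, or if a joint passes its speed limit or range.

## Working session

There is one attempt and no reset: what is moved stays moved. The work goes in short steps, Python scripts to look and compute and a tool call to move; the robot and the scene stay as the last step left them, time stands still between calls to the robot, and variables do not carry over. Pictures are saved under pics/ and viewed, about 8 in all and at most 12, crops included, and the job is handed in when it is done.

Besides the shell and the picture viewer there is one more tool, called after ">>>" as name(argument=value, ...), one argument or row to a line, values as JSON. send_rows: Moves the arm, as the interface text tells. Its arguments: {"type":"object","properties":{"rows":{"type":"string"}},"required":["rows"]}

```bash
mkdir -p pics; cat > h.py <<'E'
from station import env, read_camera, camera_model
import numpy as np, cv2
from scipy.spatial.transform import Rotation as R
def cam(n):
    m=camera_model(n); f=240/np.tan(np.radians(m['fovy'])/2); return m,f
def rot(o):
    o=np.array(o,float)
    return o if o.shape==(3,3) else (R.from_rotvec(o).as_matrix() if o.size==3 else None)
def ray(n,u,v,z):
    m,f=cam(n); d=rot(m['orientation'])@np.array([(u-m['cx'])/f,(v-m['cy'])/f,1]); p=np.array(m['position'],float)
    return p+d*(z-p[2])/d[2]
def proj(n,P):
    m,f=cam(n); c=rot(m['orientation']).T@(np.array(P,float)-np.array(m['position'])); return f*c[0]/c[2]+m['cx'],f*c[1]/c[2]+m['cy']
E
python3 - <<'E'
from h import *
for n in("scene","top"):
    print(n,camera_model(n)); cv2.imwrite(f"pics/{n}0.png",read_camera(n))
print(env.read_state())
E
```

```text
scene {'fovy': 50.98929903412269, 'cx': 321.6959045697732, 'cy': 228.4874918294472, 'position': array([-48.03981297, 554.95453944, 774.06010558]), 'orientation': array([-0.97323009,  2.40226015, -1.14733872])}
top {'fovy': 48.62514341405364, 'cx': 326.5101893288135, 'cy': 239.7430528883273, 'position': array([ 459.23686678,  -56.04632087, 1244.84331727]), 'orientation': array([-2.21339476,  2.17135949, -0.04672898])}
{'time': 0.1, 'qpos': array([-1.45281405e+00,  2.59290373e-01,  1.53596714e+00, -1.76074483e-05,
        1.34799152e+00, -2.02794620e-01]), 'qvel': array([-0.00018968, -0.00250215, -0.00286045, -0.00083942, -0.00151148,
        0.00100474]), 'joint_efforts': array([ 2.93404046e-03, -4.46969068e+01, -2.91247290e+01, -1.82193994e-04,
        6.31947216e-03, -1.66584374e-05]), 'eef_pos': array([ 173.37501245, -521.42456014,  206.54956046]), 'tool_rot': array([-1.34280776,  0.97049189, -0.96861414]), 'wrist_force': array([-0.27754708,  0.78945681,  0.70976438]), 'moment': array([ 0.02967049, -0.00457921, -0.04540965]), 'opening': 85.46587396682226}
```

View pics/top0.png

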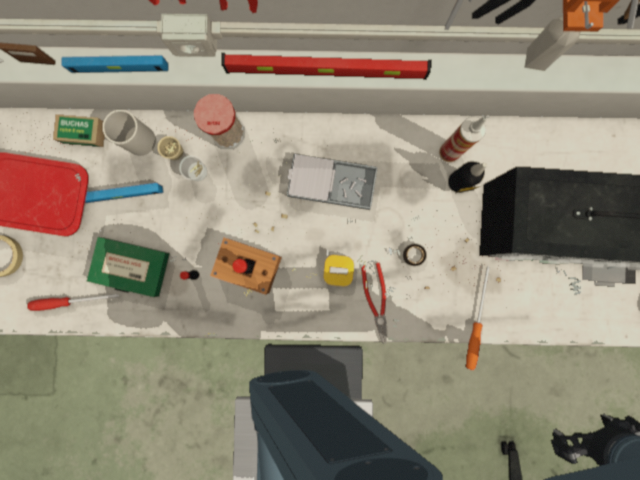

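View pics/scene0.png

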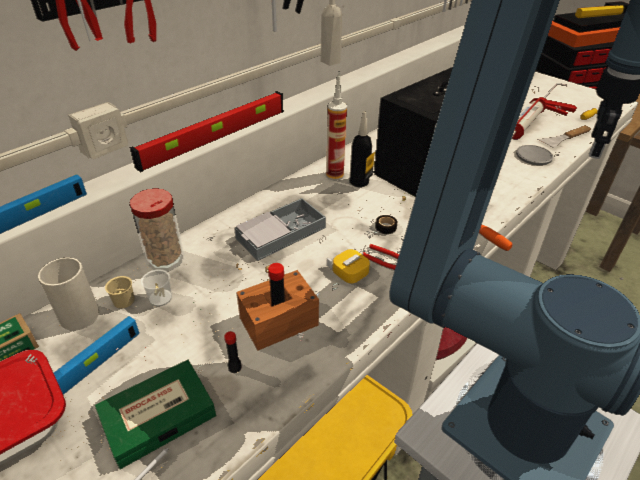

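The top view shows the torch's red tail at about (241,266) in the wooden holder. The flap (bright) covers the left well, and the open right well is at about (353,184). A smaller torch stands loose at about (190,275).

```bash
python3 - <<'E'
from h import *
im=read_camera("top"); sc=read_camera("scene")
hsv=cv2.cvtColor(im,cv2.COLOR_BGR2HSV)
def big(mask,roi):
    m=np.zeros_like(mask); x0,y0,x1,y1=roi; m[y0:y1,x0:x1]=mask[y0:y1,x0:x1]
    c=max(cv2.findContours(m,cv2.RETR_EXTERNAL,cv2.CHAIN_APPROX_NONE)[0],key=cv2.contourArea); return c
o=((hsv[...,0]>5)&(hsv[...,0]<20)&(hsv[...,1]>120)&(hsv[...,2]>150)).astype(np.uint8)*255
c=big(cv2.morphologyEx(o,cv2.MORPH_CLOSE,np.ones((5,5))),(200,225,295,305))
P=np.array([ray("top",*p[0],75)[:2] for p in c],np.float32)
print("holder",cv2.minAreaRect(P),[ray("top",*p,75)[:2].round() for p in cv2.boxPoints(cv2.minAreaRect(c))])
for n,I,roi in(("top",im,(225,250,260,285)),("scene",sc,(262,255,292,312))):
    h=cv2.cvtColor(I,cv2.COLOR_BGR2HSV)
    r=(((h[...,0]<4)|(h[...,0]>174))&(h[...,1]>170)).astype(np.uint8)*255
    c=big(r,roi); M=cv2.moments(c); u,v=M['m10']/M['m00'],M['m01']/M['m00']
    print(n,"red",u,v,cv2.boundingRect(c),ray(n,u,v,147),ray(n,u,v,137))
st=env.read_state(); print(R.from_rotvec(st['tool_rot']).as_matrix().round(3))
a=cv2.resize(im[140:300,200:400],None,fx=4,fy=4,interpolation=cv2.INTER_CUBIC)
a=a[:600]
b=cv2.resize(sc[190:350,225:335],None,fx=3.75,fy=3.75,interpolation=cv2.INTER_CUBIC)
cv2.imwrite("pics/a.png",a); cv2.imwrite("pics/b.png",b)
E
```

```text
holder ((457.2017822265625, 132.6650390625), (129.59640502929688, 88.20905303955078), 72.70794677734375) [array([434., 208.]), array([519., 182.]), array([480.,  58.]), array([396.,  84.])]
top red 240.32942708333331 265.4036458333333 (233, 259, 15, 13) [457.65255872 129.66240698 147.        ] [457.63812763 131.35398468 137.        ]
scene red 275.95722356739304 271.49556093623886 (269, 263, 15, 18) [448.83404354 138.77728272 147.        ] [456.75790685 132.14032315 137.        ]
[[ 0.315 -0.     0.949]
 [-0.949  0.001  0.315]
 [-0.001 -1.     0.   ]]
```

View pics/a.png

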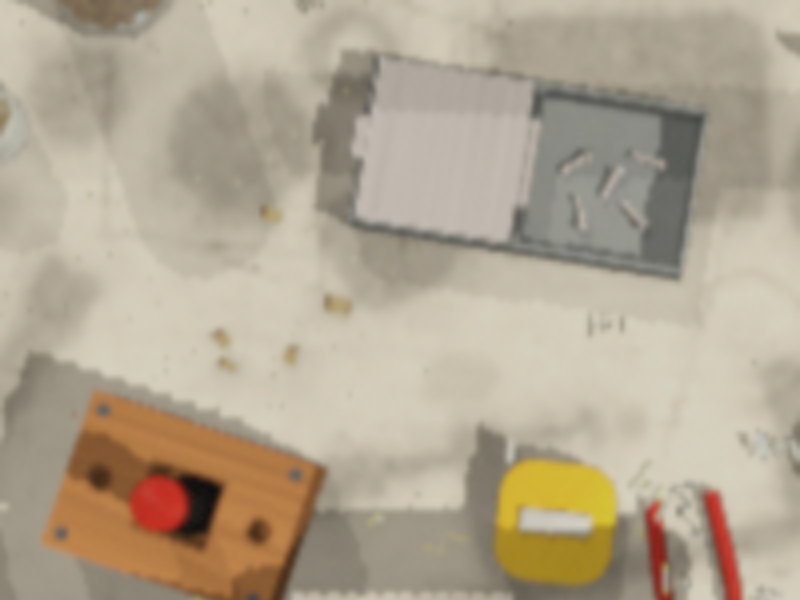

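The holder (about 130 x 88 mm measured) and the torch axis agree, at about (457,132) with yaw about -17°. Next I measure the tray and work out the yaw and shift.

```bash
cat >> h.py <<'E'
def go(T,Rt=None):
    s=env.read_state(); Q=R.from_rotvec(s['tool_rot']); p=s['eef_pos']
    print("t",s['time'],"pos",p.round(1),"F",s['wrist_force'].round(1),"open",round(s['opening'],1),"q",s['qpos'].round(3))
    print(Q.as_matrix().round(3).tolist())
    if Rt is None: Rt=Q
    d=(Q.inv()*Rt)
    print("turn(tool)",d.as_rotvec().round(3),"shift before turn cm",(Q.inv().apply(np.array(T)-p)/10).round(2),"after turn",(Rt.inv().apply(np.array(T)-p)/10).round(2))
E
python3 - <<'E'
from h import *
c=[(376.25,168),(370,209.5),(288,195.5),(294.5,153.75)]
W=np.array([ray("top",*p,z)[:2] for p,z in zip(c,(34,34,34,34))]); print(W.round(1), [np.linalg.norm(W[i]-W[i-1]).round(1) for i in range(4)])
y=W[3]-W[0]+W[2]-W[1]; y/=np.linalg.norm(y); ri=(W[0]+W[1])/2
print("ydir",y,"right edge mid",ri,"well",ri+y*50, "floor pix", ray("top",200+592/4,140+175/4,6))
yd=np.array([.297,.955,0]); xd=np.array([.955,-.297,0])
Rt=R.from_matrix(np.c_[xd,[0,0,-1],np.cross(xd,[0,0,-1])])
go([457.2,131.8,207],Rt)
E
```

```text
[[ 686.9 -157.5]
 [ 590.9 -144.6]
 [ 619.7   43.8]
 [ 716.5   31. ]] [np.float64(190.8), np.float64(96.8), np.float64(190.6), np.float64(97.7)]
ydir [0.15313047 0.98820598] right edge mid [ 638.88807239 -151.05648063] well [ 646.54459573 -101.6461816 ] floor pix [653.67189203 -94.14655139   6.        ]
t 0.2 pos [ 173.4 -521.6  206.8] F [-0.1  0.1 -1. ] open 85.4 q [-1.453  0.259  1.536  0.     1.348 -0.203]
[[0.315, -0.0, 0.949], [-0.949, 0.001, 0.315], [-0.001, -1.0, 0.0]]
turn(tool) [-0.001 -0.949 -0.001] shift before turn cm [-5.306e+01  5.000e-02  4.753e+01] after turn [ 7.700e+00 -2.000e-02  7.082e+01]
```

>>> send_rows(
  rows="8.54 0 0 0 0 -0.136 0;8.54 0 0 0 0 -0.136 0;8.54 0 0 0 0 -0.136 0;8.54 0 0 0 0 -0.136 0;8.54 0 0 0 0 -0.136 0;8.54 0 0 0 0 -0.136 0;8.54 0 0 0 0 -0.133 0;8.54 0.5 0 4.5 0 0 0",
)

```text
time: 1.0
eef_pos: [190.1, -483.8, 206.6]
tool_rot: [-1.56, 0.236, -0.235]
wrist_force: [0.9, 0.4, -0.1]
opening: 85.6
```

>>> send_rows(
  rows="8.54 0.5 0 4.7 0 0 0;8.54 0.5 0 4.7 0 0 0;8.54 0.5 0 4.7 0 0 0;8.54 0.5 0 4.7 0 0 0;8.54 0.5 0 4.7 0 0 0;8.54 0.5 0 4.7 0 0 0;8.54 0.5 0 4.7 0 0 0;8.54 0.5 0 4.7 0 0 0",
)

```text
time: 1.8
eef_pos: [341.5, -131.4, 207.5]
tool_rot: [-1.558, 0.236, -0.237]
wrist_force: [0.9, 0.3, 0.1]
opening: 85.5
```

>>> send_rows(
  rows="8.54 0.5 0 4.7 0 0 0;8.54 0.5 0 4.7 0 0 0;8.54 0.5 0 4.7 0 0 0;8.54 0.5 0 4.7 0 0 0;8.54 0.5 0 4.7 0 0 0;8.54 0.5 0 4.7 0 0 0;8.54 0 0 0 0 0 0;8.54 0 0 0 0 0 0",
)

```text
time: 2.6
eef_pos: [453.1, 128.1, 206.8]
tool_rot: [-1.559, 0.235, -0.233]
wrist_force: [-1.0, -1.0, -0.6]
opening: 85.4
```

```bash
python3 - <<'E'
from h import *
xd=np.array([.955,-.297,0]); Rt=R.from_matrix(np.c_[xd,[0,0,-1],np.cross(xd,[0,0,-1])])
go([457.2,131.8,98],Rt)
E
```

```text
t 2.6 pos [453.1 128.1 206.8] F [-1.  -1.  -0.6] open 85.4 q [ 0.038  0.116  1.714 -0.     1.313  0.336]
[[0.956, -0.001, 0.293], [-0.293, -0.0, 0.956], [-0.001, -1.0, -0.001]]
turn(tool) [ 0.001  0.004 -0.001] shift before turn cm [ 0.3  10.88  0.49] after turn [ 0.28 10.88  0.48]
```

>>> send_rows(
  rows="6.5 0.3 0 0.5 0 0 0;6.5 0 2.5 0 0 0 0;6.5 0 2.5 0 0 0 0;6.5 0 2.5 0 0 0 0;6.5 0 2 0 0 0 0;6.5 0 1.4 0 0 0 0;6.5 0 0 0 0 0 0;6.5 0 0 0 0 0 0",
)

```text
time: 3.4
eef_pos: [458.1, 130.0, 98.7]
tool_rot: [-1.558, 0.238, -0.238]
wrist_force: [0.3, 0.3, 0.8]
opening: 64.9
```

```bash
python3 - <<'E'
from h import *
go([457.2,131.8,98])
a=cv2.resize(read_camera("scene")[150:350,200:400],(600,600),interpolation=cv2.INTER_CUBIC); cv2.imwrite("pics/c.png",a)
E
```

```text
t 3.4 pos [458.1 130.   98.7] F [0.3 0.3 0.8] open 64.9 q [ 0.042  0.234  1.859 -0.     1.049  0.345]
[[0.954, 0.0, 0.299], [-0.299, -0.0, 0.954], [0.0, -1.0, -0.0]]
turn(tool) [0. 0. 0.] shift before turn cm [-0.14  0.07  0.14] after turn [-0.14  0.07  0.14]
```

View pics/c.png

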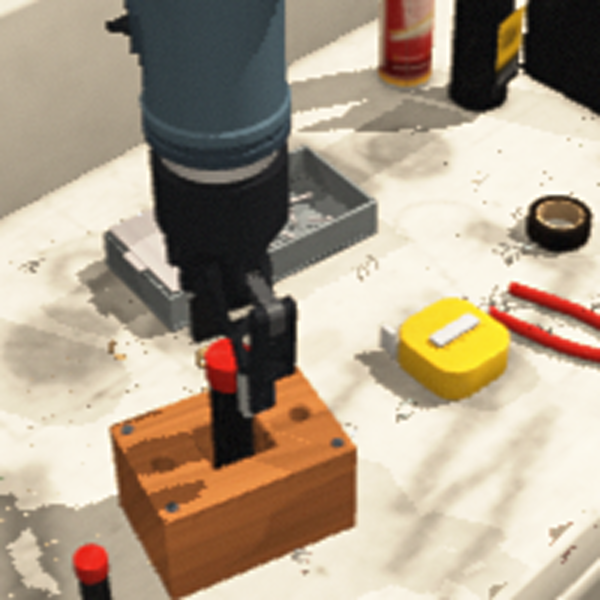

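The open fingers straddle the tail, at about (225,365) in the crop, and stand clear of the block. I make a 1.4 mm correction and close.

>>> send_rows(
  rows="6.5 -0.1 0 0.15 0 0 0;5 0 0 0 0 0 0;4 0 0 0 0 0 0;3 0 0 0 0 0 0;2 0 0 0 0 0 0;2 0 0 0 0 0 0;2 0 0 0 0 0 0;2 0 0 0 0 0 0",
)

```text
time: 4.25
eef_pos: [458.0, 133.0, 99.0]
tool_rot: [-1.558, 0.235, -0.237]
wrist_force: [0.1, 0.4, 5.9]
opening: 32.0
```

>>> send_rows(
  rows="2 0 -0.5 0 0 0 0;2 0 -1 0 0 0 0;2 0 -1.5 0 0 0 0;2 0 -1.5 0 0 0 0;2 0 -1.5 0 0 0 0;2 0 -1.5 0 0 0 0;2 0 -1.5 0 0 0 0;2 0 -2 0 0 0 0",
)

```text
time: 5.05
eef_pos: [456.5, 132.8, 208.7]
tool_rot: [-1.558, 0.238, -0.235]
wrist_force: [1.1, 0.5, -1.4]
opening: 31.6
```

>>> send_rows(
  rows="2 0 -2 0 0 0 0;2 0 -2.5 0 0 0 0;2 0 -2.5 0 0 0 0;2 0 -2.5 0 0 0 0;2 0 -2.5 0 0 0 0;2 0 -1 0 0 0 0;2 0 0 0 0 0 0;2 0 0 0 0 0 0",
)

```text
time: 5.85
eef_pos: [456.8, 132.8, 337.3]
tool_rot: [-1.558, 0.238, -0.235]
wrist_force: [0.2, 0.5, -1.3]
opening: 31.5
```

```bash
python3 - <<'E'
from h import *
a=cv2.resize(read_camera("scene")[100:350,180:430],(600,600),interpolation=cv2.INTER_CUBIC); cv2.imwrite("pics/d.png",a)
# target: radial plane estimate; lens direction d
s=env.read_state(); q=s['qpos']; Q=R.from_rotvec(s['tool_rot'])
well=np.array([647,-101,6.])
p=s['eef_pos']; L=88.
# base azimuth for the arm plane: q1 vs plane at TCP offset
print(np.arctan2(p[1],p[0])-q[0], np.hypot(p[0],p[1])*np.sin(np.arctan2(p[1],p[0])-q[0]))
off=np.hypot(p[0],p[1])*np.sin(np.arctan2(p[1],p[0])-q[0])
r=np.hypot(well[0],well[1]); az=np.arctan2(well[1],well[0])-np.arcsin(off/r); print("az",az)
d=np.array([np.cos(az),np.sin(az),-1])/np.sqrt(2)
T=well-d*(120+L); yaw=R.from_rotvec([0,0,az-q[0]]); ax=np.array([-np.sin(az),np.cos(az),0])
# pitch outward: down -> d
tilt=R.from_rotvec(ax*-np.pi/4)
Rt=tilt*yaw*Q; print("tool y",Rt.apply([0,1,0]),"d",d,"T",T)
go(T,Rt)
print("yaw only", az-q[0],"tilt axis in tool after yaw",(yaw*Q).inv().apply(ax*-np.pi/4))
E
```

```text
0.23515174451273346 110.79752733769826
az -0.3248721174952287
tool y [ 0.66838546 -0.22512271 -0.70892922] d [ 0.67011912 -0.22569971 -0.70710678] T [507.61522234 -54.05445967 153.07821049]
t 5.9 pos [456.6 132.8 336.9] F [ 0.  -0.5 -1.6] open 32.1 q [ 0.048  0.066  1.457 -0.     1.621  0.349]
[[0.955, -0.003, 0.296], [-0.296, -0.0, 0.955], [-0.002, -1.0, -0.001]]
turn(tool) [ 0.129  0.354 -0.779] shift before turn cm [ 10.45  18.37 -16.32] after turn [  0.51  20.64 -16.93]
yaw only -0.3727310357789229 tilt axis in tool after yaw [ 2.68463059e-01  5.13491388e-06 -7.38090686e-01]
```

View pics/d.png

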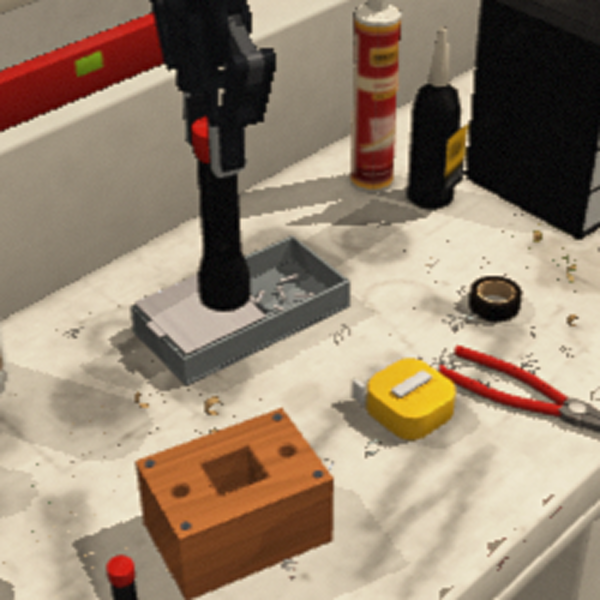

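The torch is held straight with its lens end clear; the holder is empty and nothing else has moved. Next is the turn, at height.

>>> send_rows(
  rows="2 0 0 0 0.0184 0.0506 -0.1113;2 0 0 0 0.0184 0.0506 -0.1113;2 0 0 0 0.0184 0.0506 -0.1113;2 0 0 0 0.0184 0.0506 -0.1113;2 0 0 0 0.0184 0.0506 -0.1113;2 0 0 0 0.0184 0.0506 -0.1113;2 0 0 0 0.0184 0.0506 -0.1113;2 0 0 0 0 0 0",
)

```text
time: 6.7
eef_pos: [453.8, 132.2, 333.3]
tool_rot: [-1.424, -0.112, -1.092]
wrist_force: [-1.2, -0.2, -2.5]
opening: 31.8
```

```bash
cat >> h.py <<'E'
well=np.array([647,-101,6.])
def fin(L=89.):
    s=env.read_state(); y=R.from_rotvec(s['tool_rot']).apply([0,1,0]); go(well-y*(120+L))
    lens=s['eef_pos']+y*L; print("elev",np.degrees(np.arcsin(-y[2])),"lens",lens.round(1),"dist",np.linalg.norm(well-lens),"miss",np.linalg.norm(np.cross(well-lens,y)))
    return lens,y
E
python3 -c "
from h import *
fin()"
```

```text
t 6.7 pos [453.8 132.2 333.3] F [-1.2 -0.2 -2.5] open 31.8 q [ 0.426 -0.249  1.991 -0.642  0.903  1.365]
[[0.543, 0.652, 0.529], [-0.531, -0.221, 0.818], [0.65, -0.725, 0.227]]
turn(tool) [0. 0. 0.] shift before turn cm [  1.62  20.59 -16.28] after turn [  1.62  20.59 -16.28]
elev 46.50353979162975 lens [511.8 112.6 268.8] dist 364.62720531059887 miss 163.57093162381938
```

>>> send_rows(
  rows="2 0.2 2.57 -2.03 0 0 0;2 0.2 2.57 -2.03 0 0 0;2 0.2 2.57 -2.03 0 0 0;2 0.2 2.57 -2.03 0 0 0;2 0.2 2.57 -2.03 0 0 0;2 0.2 2.57 -2.03 0 0 0;2 0.2 2.57 -2.03 0 0 0;2 0.2 2.57 -2.03 0 0 0",
)

```text
time: 7.5
eef_pos: [506.8, -47.9, 176.2]
tool_rot: [-1.431, -0.086, -1.078]
wrist_force: [-0.4, 1.1, -1.4]
opening: 31.8
```

>>> send_rows(
  rows="2 0 0 0 0 0 0;2 0 0 0 0 0 0;2 0 0 0 0 0 0",
)

```text
time: 7.8
eef_pos: [509.8, -45.6, 181.4]
tool_rot: [-1.425, -0.097, -1.086]
wrist_force: [0.7, -0.1, -0.9]
opening: 32.1
```

```bash
python3 - <<'E'
from h import *
l,y=fin()
for n in("scene","top"):
    print(n,"lens",proj(n,l),"tail",proj(n,l-y*137),"well",proj(n,well))
s=read_camera("scene"); u,v=map(int,proj("scene",l)); t=read_camera("top"); 
a=cv2.resize(s[v-80:v+70,u-100:u+100],(400,300),interpolation=cv2.INTER_CUBIC)
u2,v2=map(int,proj("top",l)); b=cv2.resize(t[v2-75:v2+75,u2-100:u2+100],(400,300),interpolation=cv2.INTER_CUBIC)
print((u,v),(u2,v2)); cv2.imwrite("pics/e.png",np.hstack([a,b]))
E
```

```text
t 7.8 pos [509.8 -45.6 181.4] F [ 0.7 -0.1 -0.9] open 32.1 q [-0.287 -0.132  2.309 -0.124  0.221  0.49 ]
[[0.549, 0.643, 0.534], [-0.537, -0.218, 0.815], [0.64, -0.735, 0.226]]
turn(tool) [0. 0. 0.] shift before turn cm [-0.71  2.01 -1.15] after turn [-0.71  2.01 -1.15]
elev 47.268350448871885 lens [567.  -65.  116.1] dist 140.74420373758866 miss 13.524767250801617
scene lens (np.float64(309.47786012477474), np.float64(208.24034892516218)) tail (np.float64(331.11188374320244), np.float64(192.44235781196988)) well (np.float64(296.57310999734653), np.float64(224.1173408984297))
top lens (np.float64(335.33865627698145), np.float64(215.8468319630709)) tail (np.float64(319.57692746592994), np.float64(255.94972417244972)) well (np.float64(350.8723454302373), np.float64(186.62786692514754))
(309, 208) (335, 215)
```

View pics/e.png

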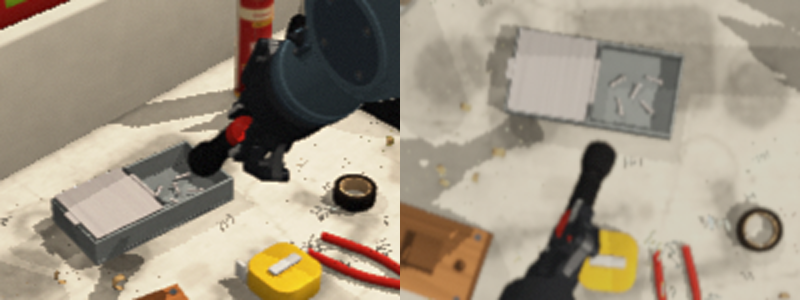

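The picture agrees with the projected lens position: it is seen at the crop centres, (309,208) in the scene view and (335,215) in the top view. But joint 5 sits at its limit, so this azimuth can't be finished. I'll rise, yaw the torch to the left about the vertical, and come in from the other side.

>>> send_rows(
  rows="2 1.7 -1.95 0.6 0 0 0;2 1.7 -1.95 0.6 0 0 0;2 1.7 -1.95 0.6 0 0 0;2 0 0 0 0.087 -0.1 0.031;2 0 0 0 0.087 -0.1 0.031;2 0 0 0 0.087 -0.1 0.031;2 0 0 0 0.087 -0.1 0.031;2 0 0 0 0.087 -0.1 0.031",
)

```text
time: 8.7
eef_pos: [499.1, -46.8, 247.9]
tool_rot: [-1.359, -0.294, -0.754]
wrist_force: [0.7, -1.0, -1.8]
opening: 31.7
```

>>> send_rows(
  rows="2 0 0 0 0 0 0;2 0 0 0 0 0 0",
)

```text
time: 8.9
eef_pos: [499.1, -48.9, 247.3]
tool_rot: [-1.36, -0.284, -0.763]
wrist_force: [-0.5, 0.7, -1.5]
opening: 32.1
```

```bash
cat >> h.py <<'E'
def tgt(az,el,L=89.):
    s=env.read_state(); Q=R.from_rotvec(s['tool_rot']); y=Q.apply([0,1,0])
    d=np.array([np.cos(az)*np.cos(el),np.sin(az)*np.cos(el),-np.sin(el)])
    # minimal turn y->d
    c=np.cross(y,d); n=np.linalg.norm(c); Rt=R.from_rotvec(c/n*np.arctan2(n,y@d))*Q
    print("az now",np.arctan2(y[1],y[0])); go(well-d*(120+L),Rt)
E
python3 -c "
from h import *
fin(); tgt(.35,np.radians(46))"
```

```text
t 8.9 pos [499.1 -48.9 247.3] F [-0.5  0.7 -1.5] open 32.1 q [-0.645 -0.269  2.178  0.616  0.759 -0.673]
[[0.733, 0.637, 0.24], [-0.325, 0.018, 0.946], [0.598, -0.771, 0.22]]
turn(tool) [0. 0. 0.] shift before turn cm [-1.9   7.02 -6.7 ] after turn [-1.9   7.02 -6.7 ]
elev 50.40991550559978 lens [555.8 -47.3 178.7] dist 202.57978256234065 miss 69.66375387653885
az now 0.028398918107059794
t 8.9 pos [499.1 -48.9 247.3] F [-0.5  0.7 -1.5] open 32.1 q [-0.645 -0.269  2.178  0.616  0.759 -0.673]
[[0.733, 0.637, 0.24], [-0.325, 0.018, 0.946], [0.598, -0.771, 0.22]]
turn(tool) [ 0.225 -0.     0.03 ] shift before turn cm [ -1.29   7.56 -11.36] after turn [ -1.1    4.87 -12.77]
```

>>> send_rows(
  rows="2 0 0 0 0.05 0 0.007;2 0 0 0 0.05 0 0.007;2 0 0 0 0.05 0 0.007;2 0 0 0 0.05 0 0.007;2 0 0 0 0.025 0 0;2 0 0 -2 0 0 0;2 0 0 -2 0 0 0;2 0 0 -2 0 0 0",
)

```text
time: 9.7
eef_pos: [493.6, -102.8, 223.1]
tool_rot: [-1.15, -0.339, -0.68]
wrist_force: [1.0, 0.7, -2.0]
opening: 31.5
```

```bash
python3 -c "
from h import *
fin(); tgt(.35,np.radians(46))"
```

```text
t 9.7 pos [ 493.6 -102.8  223.1] F [ 1.   0.7 -2. ] open 31.5 q [-1.024 -0.094  2.168  0.876  1.088 -1.22 ]
[[0.754, 0.651, 0.091], [-0.318, 0.24, 0.917], [0.575, -0.721, 0.388]]
turn(tool) [0. 0. 0.] shift before turn cm [-0.97  4.76 -6.85] after turn [-0.97  4.76 -6.85]
elev 46.10068851219583 lens [551.5 -81.4 159. ] dist 181.37594663867705 miss 69.22802637301659
az now 0.3531774432575762
t 9.7 pos [ 493.6 -102.8  223.1] F [ 1.   0.7 -2. ] open 31.5 q [-1.024 -0.094  2.168  0.876  1.088 -1.22 ]
[[0.754, 0.651, 0.091], [-0.318, 0.24, 0.917], [0.575, -0.721, 0.388]]
turn(tool) [-0.001  0.    -0.003] shift before turn cm [-1.02  4.76 -6.84] after turn [-1.04  4.77 -6.83]
```

Joint 5 is now comfortably inside its range. On to the final approach.

>>> send_rows(
  rows="2 -0.2 0.8 -1.4 0 0 0;2 -0.2 0.8 -1.4 0 0 0;2 -0.2 0.8 -1.4 0 0 0;2 -0.2 0.8 -1.4 0 0 0;2 -0.2 0.8 -1.2 0 0 0;2 0 0.7 0 0 0 0;2 0 0 0 0 0 0;2 0 0 0 0 0 0",
)

```text
time: 10.5
eef_pos: [511.2, -149.8, 158.1]
tool_rot: [-1.148, -0.343, -0.68]
wrist_force: [0.3, 0.5, -1.3]
opening: 32.0
```

```bash
python3 - <<'E'
from h import *
l,y=fin(); tgt(.35,np.radians(46))
s=read_camera("scene"); t=read_camera("top")
for n,I,(u,v) in(("scene",s,(300,220)),("top",t,(345,190))):
    print(n,"lens",proj(n,l),"tail",proj(n,l-y*137),"well",proj(n,well))
a=cv2.resize(s[140:290,200:400],(400,300),interpolation=cv2.INTER_CUBIC)
b=cv2.resize(t[120:270,250:450],(400,300),interpolation=cv2.INTER_CUBIC)
cv2.imwrite("pics/f.png",np.hstack([a,b]))
E
```

```text
t 10.5 pos [ 511.2 -149.8  158.1] F [ 0.3  0.5 -1.3] open 32.0 q [-1.054  0.106  2.174  0.968  0.984 -1.431]
[[0.753, 0.652, 0.089], [-0.317, 0.242, 0.917], [0.577, -0.719, 0.389]]
turn(tool) [0. 0. 0.] shift before turn cm [-0.09  0.07 -0.23] after turn [-0.09  0.07 -0.23]
elev 45.946357406294744 lens [ 569.2 -128.3   94.2] dist 120.71252381414669 miss 2.5162849389799913
az now 0.3548454984905448
t 10.5 pos [ 511.2 -149.8  158.1] F [ 0.3  0.5 -1.3] open 32.0 q [-1.054  0.106  2.174  0.968  0.984 -1.431]
[[0.753, 0.652, 0.089], [-0.317, 0.242, 0.917], [0.577, -0.719, 0.389]]
turn(tool) [-0.003  0.    -0.001] shift before turn cm [-0.12  0.07 -0.16] after turn [-0.12  0.07 -0.16]
scene lens (np.float64(328.4395414956875), np.float64(203.62410672129354)) tail (np.float64(371.55794067590733), np.float64(176.97657026014986)) well (np.float64(296.57310999734653), np.float64(224.1173408984297))
top lens (np.float64(364.4150025576722), np.float64(216.33897294537786)) tail (np.float64(383.63860704669816), np.float64(256.9526502067087)) well (np.float64(350.8723454302373), np.float64(186.62786692514754))
```

View pics/f.png

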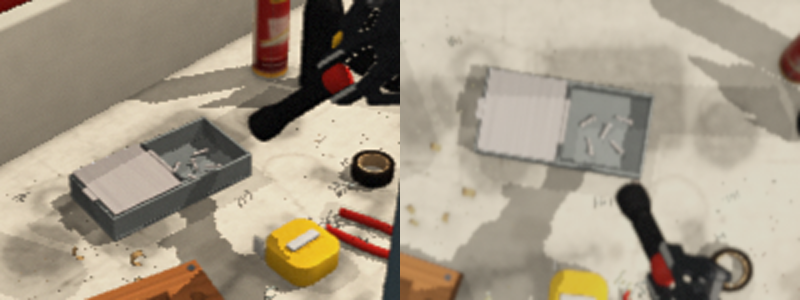

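In both views the lens end is where it is calculated to be: crop (260,128) in the scene view and (630,190) in the top view. It points at the open well, whose middle is at crop (602,133). A 2 mm nudge, then hold.

>>> send_rows(
  rows="2 -0.1 0.05 -0.2 0 0 0;2 0 0 0 0 0 0;2 0 0 0 0 0 0;2 0 0 0 0 0 0;2 0 0 0 0 0 0;2 0 0 0 0 0 0",
)

```text
time: 11.2
eef_pos: [510.5, -152.7, 156.4]
tool_rot: [-1.149, -0.343, -0.682]
wrist_force: [0.1, 0.7, -1.4]
opening: 31.9
```

```bash
python3 -c "
from h import *
fin(); print(abs(env.read_state()['qvel']).max()); print(env.close_job())"
```

```text
t 11.2 pos [ 510.5 -152.7  156.4] F [ 0.1  0.7 -1.4] open 31.9 q [-1.06   0.111  2.175  0.971  0.984 -1.441]
[[0.752, 0.653, 0.09], [-0.318, 0.24, 0.917], [0.578, -0.718, 0.388]]
turn(tool) [0. 0. 0.] shift before turn cm [-0.07  0.06  0.13] after turn [-0.07  0.06  0.13]
elev 45.895968726557975 lens [ 568.6 -131.4   92.5] dist 120.60631825624333 miss 1.4643389334036547
0.0019017688398781055
the job is handed in; nothing more can be done
None
```

I drew the larger torch straight up out of its holder and turned it. The gripper is holding it still with the lens pointing at the middle of the uncovered right well. I handed the job in at 11.2 s; it reports no verdict.

- **Last readings:** the lens is 120.6 mm from the middle of the well. It slants 46° below level, and its axis passes about 1.5 mm from the middle. The grip opening is 32 mm and the arm is at rest. These figures assume the torch has not slipped in the jaws.
- **Cameras:** just before the last 2 mm nudge, the lens was within a few pixels of its calculated place in both views. The flap and tray had not moved, and the loose things in view lay where they were. The tray's length measured 191 mm against the 196 mm given, because the flap hid its left edge, so I placed the well from the clear right edge.
- **What went wrong:** my first approach, with the torch pointing straight out from the robot, stopped at joint 5's lower limit (0.221 against 0.22). I rose, swung the torch round and came in from the right instead.

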